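# Close the terminal box with the cover kept behind other parts

## Robot

A 6-joint arm with a two-finger parallel gripper is mounted at the origin on a cart in front of the work surface, level with it; the furniture and walls round the work are solid. World frame = base frame: x ahead of the robot, y to its left, z up, the work surface at z = 0. Lengths are in m, angles in rad, forces in N, time in s.
With the tool pointing down it reaches from about 0.275 to 0.875 m from the base axis. Payload 12.5 kg.
Tool frame: the origin (TCP) lies midway between the tips of the shut fingers; the grasp point (between the pads) lies 19 mm behind it; z points along the fingers, y is the line along which they close (so a half turn about z gives the same grasp; the last joint's range is limited). The gripper opens to 85 mm and grips with 20 to 120 N. Pads are 22 mm wide; open, the fingers measure 114 mm over their backs; the gripper's body (76 mm by 85 mm) begins 54 mm behind the grasp point. The pads swing forward as they close: fully open they stand 13 mm farther back than shut.
Start: joints at [-0.085, 0.351, 1.652, -0, 1.139, -0.085], TCP at [0.55, 0, 0.231] pointing down, gripper open.
Joint ranges: [-2.75, 2.75], [-0.79, 2.1], [0.01, 2.65], [-1.57, 4.71], [0.07, 3.14], [-2.87, 2.87]. Speed limits (rad/s): [2.22, 2.22, 2.79, 3.14, 3.14, 3.14].

## Interface

Orientations are given as a rotation vector (axis times angle).
In Python, from rig import ctrl, grab_frame, outline_of, place_of gives the robot as it stands.
- The arm moves only by the tool play_rows, never from a script. Its argument "series" is a list that holds one entry, the list of rows, each a list of 7 numbers: the closure, from -1 (fully open) to 1 (shut), then the shift along the world's x, y, z each as a share of 30 mm, from -1 to 1, then the turn, a rotation vector about the world's x, y, z each as a share of 8 degrees, from -1 to 1. In form: [[[hand, dx, dy, dz, wx, wy, wz], ...]]. A call has 1 to 20 rows; each row shifts and turns the commanded pose from where the row before left it; what a row does not reach is not made up. A row lasts 1/8 s, in which the tool goes at most 62.5 mm and 10.7 degrees, less where a joint would pass 70% of its speed; a pose out of reach is approached as far as the arm can. A call with a number of a shift or a turn outside -1 to 1 is refused whole. A call with a gripper value outside its range is refused whole. The fingers move at their own pace and stop on an object; "squeeze" is the grip in N (left out, the last holds). Time passes only in rows, so rows that do not move let the fingers close. It gives the time, the measured TCP pose, the force, the opening and the grip force at its end, in the units of the state.
- ctrl.state(): the state, without advancing time (a new reading comes with each control period).
- grab_frame(name): name is "scene" or "side" or "wrist"; returns a dict with "frame" (480x640x3 uint8, blue, green, red), "depth" (480x640 float32, m along the optical axis (not along the pixel's ray), 0 where there is no reading), "fx", "fy", "cx", "cy" (pixels), "dist_coeffs" ([k1, k2, p1, p2, k3] as OpenCV has them; the pictures are not rectified), "eye" and "orientation" of the camera in the world. Camera axes: x right, y down, z forward; pixel columns grow to the right and rows downward; lengths in m; the calibration is good to about 2 mm. A picture is of the moment at which its call begins.
- ctrl.hand_in(): hands the job in; it is judged then, once.
Trained networks look in the newest picture that a camera, given by its name, has taken for a name from the list of things; names that differ only in an ending like _2 or _b are one class to them, and where a whole thing is asked for, a point or a joint stands for the part that bears it (a point fixed in the world has none). Each returns a list of dicts, best first, with "confidence" (0 to 1); they miss things now and then, are a little off and sometimes report something else, mostly with a low value. They report only what shows in the picture. A call takes as long as a camera call. They do not tell look-alikes from the thing itself.
- outline_of(camera, label): "region" (480x640 bool, what is visible of it).
- place_of(camera, label): "position" ([x, y, z] in m, in the coordinates of the camera as it stood for that picture, good to about 4 mm: a listed point, or the origin of a listed thing).
The state is a dict: "t": time; "q": joint angles; "qd": joint speeds; "joint_torque": joint torques, N m; "ee_pos": TCP position; "ee_rot": TCP orientation; "contact_force": force on the tool from outside, world axes, zero at the start; "ft_torque": the same for the moment, N m; "grip_width": opening from 0.0 (shut) to 1.0 (fully open); "gripper_force": force on a finger pad.
Only numpy, scipy, OpenCV 4.12 (cv2) and the standard library are available. Lean on these libraries where they do the work, as an engineer would, in place of code of your own. Each camera call takes 0.05 s, during which the arm holds its last target. There are 200 camera calls.

## Task

The open terminal box needs its clip-on cover, which lies in the parts tray behind the solenoid and the pinion. First stand those two upright on the black side mat, then fetch the cover, set it on the box and press it down evenly until it has clicked fully home on every edge. Only then put the solenoid and the pinion back in the tray, upright, each where it stood at the start; leave everything else alone.

Things in the scene. Friction and masses are not known exactly. Their poses are not given: they have to be found in the camera images.
- solenoid: starter solenoid, loose, 0.42 kg, upright: a bright can 43 mm in diameter and 50 mm high, on it a dark cap 37 mm wide up to 64 mm and two small studs up to 78 mm. Origin: centre of its underside; z up. It starts in the tray before the cover, in the left or right place, and must end where it started. Grip it round the can, fingertips above the 21 mm high cover close by.
- pinion: starter pinion, loose, 0.28 kg, standing on its gear: toothed gear 36 mm in diameter up to 18 mm, above it a smooth drum 47 mm in diameter from 18 to 42 mm. Origin: centre of its underside; z up. It starts in the tray in the other place and must end where it started. Grip it round the drum, fingertips above the 21 mm high cover close by.
- cover: clip-on cover, loose, 70 g, grey plastic cap, open below: outside 60 mm (its x) by 92 mm (its y), 21 mm high; top 3 mm, skirt 3 mm thick, 18 mm deep (inside 54 x 86). Origin: centre of the skirt's lower edge, z up. It starts in the tray behind the two parts, which leave about 10 mm at its front long side; 28 mm are free behind. Grip it across the 60 mm, on its long sides. A half turn is the same.
- terminal_box: open terminal box, fixed, grey, two brass studs inside: 50 mm (its x) by 82 mm (its y), 40 mm high. Origin: centre of underside. The cover goes over the rim with 2 mm play a side, long sides along y, either way round. Sprung catches stop it some 8 mm above home until pressed with about 10 N in all; fully home its origin is 22 mm, its top 43 mm above the box's origin.
- parts_tray: shallow bright sheet-metal tray, fixed, 160 mm (its x) by 112 mm (its y); floor 2.5 mm above the bench, rim 8 mm high. Origin: centre of its underside; -x end roughly to the robot. The two part places lie 43 mm before the origin (-x) and 28 mm to either side (y), the cover's 20 mm behind it (+x), each within 2 mm.
- side_mat: side mat: black rubber, fixed, 120 mm (its x) by 100 mm (its y), 3 mm thick, for setting parts aside. Origin: centre of its underside; things stand on it at 3 mm. Both parts fit beside one another, 28 mm either side of its centre along y. (To the right of all work, y below about -0.06, stand the clamped starter and the tall console: keep clear of them.)
- bush_brass: bystander: loose brass bush 22 mm in diameter, 33 mm high, standing on the bench behind the work. Origin: centre of its underside. Leave it alone.
- probe_blue: bystander: loose slim blue stud cap 19 mm in diameter, 80 mm high, standing on the bench behind the work. Origin: centre of its underside. Leave it alone.
Not all that is in view belongs to the job. What is shaped like the pinion but red is not meant.

How it is judged:
By the outcome, as a careful person would: the job done as asked, in the order asked, and still so for the second after the job is handed in, with the robot touching nothing.
It also fails if it takes over 122 s, if anything falls off the work surface, if the arm or the gripper's body presses on something with over 40 N, if the wrist force passes 120 N, or if a joint passes its speed limit or range.

## Working session

There is one attempt and no reset: what is moved stays moved. The work goes in short steps, Python scripts to look and compute and a tool call to move; the robot and the scene stay as the last step left them, time stands still between calls to the robot, and variables do not carry over. Pictures are saved under pics/ and viewed, at most 14 in all, crops included, and the job is handed in when it is done.

Besides the shell and the picture viewer there is one more tool, called after "Call:" as name(argument=value, ...) on one line, values as JSON. play_rows: Moves the arm, as the interface text tells. Shift numbers are shares of 30 mm and turn numbers shares of 8 degrees, none past 1 either way. Its arguments: {"type":"object","properties":{"series":{"type":"array","items":{"type":"array","items":{"type":"array","items":{"type":"number"}}}},"squeeze":{"type":"number"}},"required":["series"]}

```bash
ls; mkdir -p pics; cat > h.py <<'E'
import numpy as np, cv2
from scipy.spatial.transform import Rotation as R
from rig import ctrl, grab_frame, outline_of, place_of
def rot(o):
    o=np.array(o,float)
    return o if o.shape==(3,3) else (R.from_rotvec(o).as_matrix() if o.size==3 else R.from_quat(o).as_matrix())
def toworld(f,p): return rot(f["orientation"])@np.array(p)+np.array(f["eye"])
def cloud(f,mask=None):
    d=f["depth"]; m=d>0
    if mask is not None: m&=mask
    v,u=np.nonzero(m)
    K=np.array([[f["fx"],0,f["cx"]],[0,f["fy"],f["cy"]],[0,0,1.]])
    n=cv2.undistortPoints(np.stack([u,v],1).astype(np.float64)[:,None],K,np.array(f["dist_coeffs"],float))[:,0]
    z=d[v,u]; P=np.c_[n*z[:,None],z]
    return P@rot(f["orientation"]).T+np.array(f["eye"])
E
python3 - <<'E'
from h import *
print(ctrl.state())
for c in("scene","side","wrist"):
    f=grab_frame(c); cv2.imwrite(f"pics/{c}0.png",f["frame"])
    print(c,f["eye"],f["orientation"])
    for n in("solenoid","pinion","cover","terminal_box","parts_tray","side_mat","bush_brass","probe_blue"):
        for r in place_of(c,n)[:3]: print(n,round(r["confidence"],2),toworld(f,r["position"]).round(4))
E
```

```text
pics
{'t': 0.0, 'q': array([-8.46101157e-02,  3.51255916e-01,  1.65242694e+00,  2.28311574e-05,
        1.13910384e+00, -8.46184741e-02]), 'qd': array([ 0.00070058, -0.00103864,  0.00250664, -0.00055941,  0.00040637,
        0.00036699]), 'joint_torque': array([ 1.33101348e-03, -5.06107914e+01, -2.91406649e+01,  6.01447425e-06,
        4.57781483e-03,  4.96419239e-05]), 'ee_pos': array([5.49666821e-01, 5.37823614e-05, 2.30746562e-01]), 'ee_rot': array([-2.22078786e+00, -2.22078518e+00,  1.18418089e-03]), 'contact_force': array([-0.67298563, -0.37934594, -0.11126384]), 'ft_torque': array([ 0.02442608, -0.00385722,  0.00934832]), 'gripper_force': 0.0, 'grip_width': 0.9976707589443582}
scene [ 0.13244628 -0.33718413  0.51359038] [-2.09302347  0.73138195 -0.35893673]
solenoid 0.77 [0.458  0.3089 0.0056]
pinion 0.9 [0.457  0.3675 0.0074]
pinion 0.63 [0.6107 0.2073 0.0011]
pinion 0.24 [0.5012 0.334  0.0008]
cover 0.68 [0.5199 0.3285 0.0047]
terminal_box 0.79 [0.5004 0.1996 0.0033]
parts_tray 0.74 [0.5028 0.3335 0.0026]
side_mat 0.6 [0.5066 0.0696 0.0023]
bush_brass 0.85 [0.6838 0.0847 0.0014]
bush_brass 0.7 [0.5182 0.3315 0.0051]
probe_blue 0.76 [0.6831 0.1167 0.0075]
side [ 0.54282642 -0.4797878   0.57061516] [-2.23566723  0.04535964 -0.004269  ]
solenoid 0.69 [0.4553 0.3055 0.0065]
pinion 0.63 [0.6088 0.2049 0.0039]
cover 0.71 [0.5172 0.3382 0.004 ]
terminal_box 0.91 [4.960e-01 2.001e-01 2.000e-04]
parts_tray 0.73 [ 4.99e-01  3.36e-01 -4.00e-04]
bush_brass 0.67 [0.6908 0.1222 0.0074]
bush_brass 0.58 [0.6833 0.0878 0.0041]
probe_blue 0.68 [0.6905 0.1228 0.0083]
wrist [0.54994407 0.07307739 0.37335093] [ 2.85064750e+00  2.40616741e-04 -4.60520006e-04]
side_mat 0.71 [ 0.5032  0.0654 -0.0006]
bush_brass 0.78 [0.6827 0.0892 0.0048]
probe_blue 0.85 [0.6845 0.1169 0.0051]
```

View pics/scene0.png

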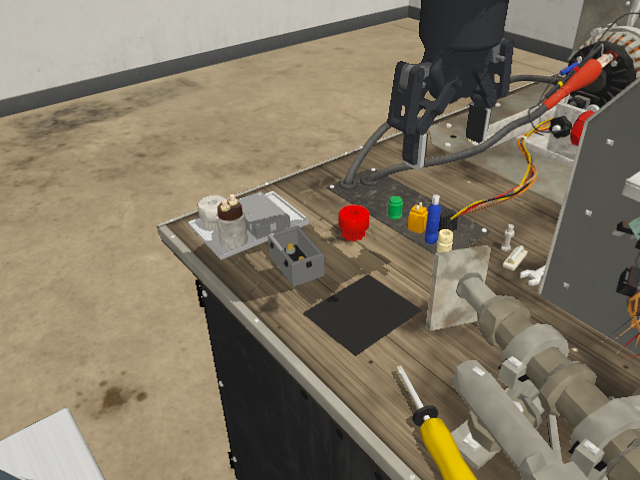

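View pics/side0.png

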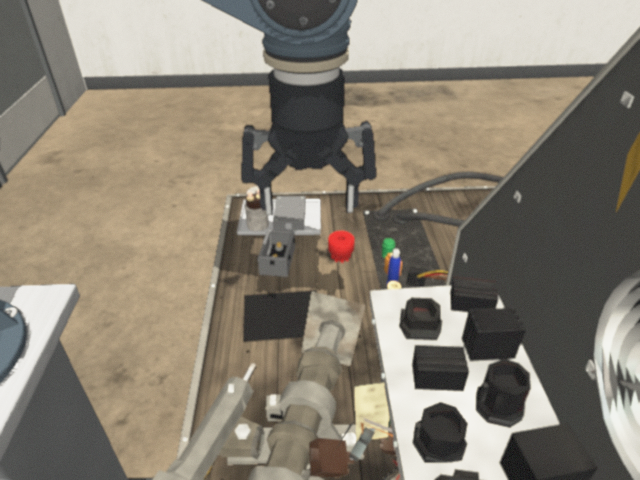

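View pics/wrist0.png

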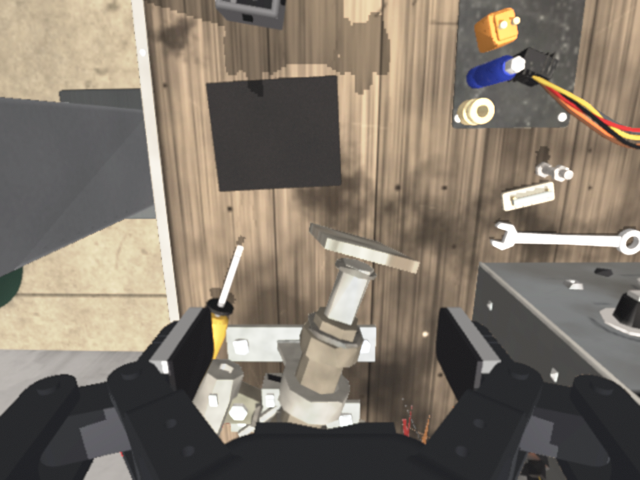

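The solenoid is at scene px (230,222) and the pinion at (210,210). The cover sits behind them at (268,213), with the box at (295,255) and the mat at (362,313). The red pinion decoy at (353,222) is to be ignored. I'll look at the tray from above next.

Call:
play_rows(series=[[[-1,-0.14,0.8,0,0,0,0],[-1,-0.14,0.8,0,0,0,0],[-1,-0.14,0.8,0,0,0,0],[-1,-0.14,0.8,0,0,0,0],[-1,-0.14,0.8,0,0,0,0],[-1,-0.14,0.8,0,0,0,0],[-1,-0.14,0.8,0,0,0,0],[-1,-0.14,0.8,0,0,0,0],[-1,-0.14,0.8,0,0,0,0],[-1,-0.14,0.8,0,0,0,0],[-1,-0.14,0.8,0,0,0,0],[-1,-0.14,0.8,0,0,0,0],[-1,0,0,0,0,0,0],[-1,0,0,0,0,0,0]]], squeeze=40)

```text
t: 3.1
ee_pos: [0.4997, 0.2875, 0.2312]
ee_rot: [2.221, 2.221, -0.0]
contact_force: [0.1, -0.6, -0.8]
grip_width: 1.0
gripper_force: 0.0
```

```bash
cat >> h.py <<'E'
def rectfit(P):
    c,s,a=cv2.minAreaRect((P[:,:2]*1000).astype(np.float32)); return np.round(c,1),np.round(s,1),round(a,2)
def circ(P):
    from scipy.optimize import least_squares
    x0=np.r_[np.median(P[:,:2],0),.02]
    return least_squares(lambda q:np.hypot(P[:,0]-q[0],P[:,1]-q[1])-q[2],x0,loss="soft_l1",f_scale=.001).x
E
cat > look.py <<'E'
from h import *
import sys
f=grab_frame("wrist"); cv2.imwrite(f"pics/{sys.argv[1]}.png",f["frame"])
print(ctrl.state()["ee_pos"].round(4))
zr={"solenoid":(.035,.054),"pinion":(.036,.048),"cover":(.018,.03),"terminal_box":(.034,.046),"parts_tray":(.0,.012),"side_mat":(-.01,.01)}
for n in zr:
    try:
        r=place_of("wrist",n)[:2]
        for k in r: print(n,round(k["confidence"],2),toworld(f,k["position"]).round(4))
        for k in outline_of("wrist",n)[:2]:
            P=cloud(f,k["region"]); Q=P[(P[:,2]>zr[n][0])&(P[:,2]<zr[n][1])]
            if len(Q)>30: print("   out",round(k["confidence"],2),len(Q),rectfit(Q),"zmed",np.median(Q[:,2]).round(4), circ(Q).round(4) if n in("solenoid","pinion") else "")
    except Exception as e: print(n,e)
E
python3 look.py w1
```

```text
[0.4997 0.2873 0.2313]
solenoid 0.82 [4.557e-01 3.074e-01 1.000e-04]
   out 0.82 468 (array([455.6, 310.9]), array([36.6, 42.1]), 45.17) zmed 0.0506 [0.4534 0.3086 0.0204]
pinion 0.8 [0.6061 0.2089 0.0008]
pinion 0.64 [0.4513 0.369  0.0039]
   out 0.94 1492 (array([607.2, 209.1]), array([45.7, 42.7]), 29.28) zmed 0.0413 [0.6068 0.2099 0.0164]
   out 0.58 2389 (array([454.4, 365.5]), array([46.3, 45.8]), 56.04) zmed 0.0438 [0.4545 0.3659 0.0171]
cover 0.71 [0.5203 0.3319 0.0037]
   out 0.75 6914 (array([516.5, 332.8]), array([92.8, 60.2]), 86.61) zmed 0.0232 
terminal_box 0.85 [ 0.5008  0.2024 -0.0013]
   out 0.79 1449 (array([494.5, 202.1]), array([82.3, 50.5]), 80.35) zmed 0.0389 
parts_tray 0.92 [4.974e-01 3.363e-01 1.000e-04]
   out 0.86 8865 (array([497.2, 334. ]), array([115.6, 164.9]), 87.69) zmed 0.0022 
side_mat 0.95 [0.5033 0.0623 0.0009]
   out 0.72 7153 (array([503.3,  66.7]), array([121.3, 102.8]), 2.63) zmed 0.0024
```

View pics/w1.png

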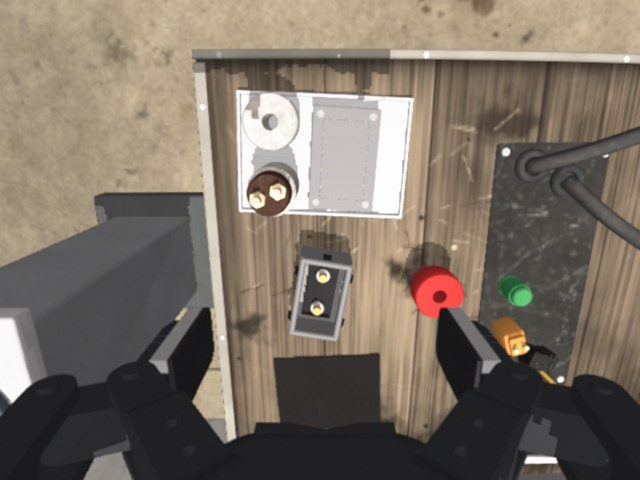

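In the wrist view the pinion (270,122) and solenoid (270,190) are in the tray, with the cover at (345,157). The box at (322,292) is turned about -9.7°, and the mat is at (328,390). I'll refine the solenoid's axis.

```bash
python3 - <<'E'
from h import *
from scipy.optimize import least_squares
f=grab_frame("wrist"); P=cloud(f)
n=np.hypot(P[:,0]-.4545,P[:,1]-.309)<.03
def show(c,lab):
    print(lab,len(c),rectfit(c),c[:,2].mean().round(4))
cap=P[n&(P[:,2]>.058)&(P[:,2]<.0685)]; show(cap,"cap")
def fit(c,r): return least_squares(lambda q:np.hypot(c[:,0]-q[0],c[:,1]-q[1])-r,[.454,.309],loss="soft_l1",f_scale=.001).x.round(4)
s=P[n&(P[:,2]>.025)&(P[:,2]<.047)]; print("side",len(s),fit(s,.0215), np.ptp(s[:,0]),np.ptp(s[:,1]))
k=P[n&(P[:,2]>.047)&(P[:,2]<.055)];show(k,"can")
n2=np.hypot(P[:,0]-.4545,P[:,1]-.366)<.03
show(P[n2&(P[:,2]>.038)&(P[:,2]<.05)],"pin")
b=P[(abs(P[:,0]-.4975)<.06)&(abs(P[:,1]-.202)<.06)&(P[:,2]>.036)&(P[:,2]<.05)];show(b,"box")
E
```

```text
cap 1192 (array([453.4, 308.5]), array([36.5, 35.3]), 44.13) 0.0656
side 142 [0.4533 0.3085] 0.031205681607114677 0.028235267667363284
can 415 (array([454.6, 310.2]), array([38.9, 42.9]), 49.28) 0.051
pin 2385 (array([454.2, 365.7]), array([46.3, 46.6]), 89.11) 0.0438
box 1460 (array([494.6, 201.5]), array([82.4, 50. ]), 80.27) 0.0388
```

Call:
play_rows(series=[[[-1,-0.308,0.141,-0.667,0,0,0],[-1,-0.308,0.141,-0.667,0,0,0],[-1,-0.308,0.141,-0.667,0,0,0],[-1,-0.308,0.141,-0.667,0,0,0],[-1,-0.308,0.141,-0.667,0,0,0],[-1,0,0,-0.7,0,0,0],[-1,0,0,-0.7,0,0,0],[-1,0,0,-0.7,0,0,0],[-1,0,0,-0.7,0,0,0],[-1,0,0,-0.6,0,0,0],[-1,0,0,0,0,0,0],[-1,0,0,0,0,0,0]]], squeeze=50)

```text
t: 5.3
ee_pos: [0.4537, 0.3094, 0.0298]
ee_rot: [2.221, 2.221, 0.001]
contact_force: [0.4, 0.0, 1.3]
grip_width: 1.003
gripper_force: 0.0
```

Call:
play_rows(series=[[[-1,0,-0.02,-0.16,0,0,0],[-1,0,0,0,0,0,0],[1,0,0,0,0,0,0],[1,0,0,0,0,0,0],[1,0,0,0,0,0,0],[1,0,0,0,0,0,0],[1,0,0,0,0,0,0],[1,0,0,0,0,0,0]]], squeeze=50)

```text
t: 6.3
ee_pos: [0.4536, 0.3086, 0.0248]
ee_rot: [2.221, 2.221, 0.001]
contact_force: [0.3, -1.1, 5.3]
grip_width: 0.492
gripper_force: 50.4
```

Call:
play_rows(series=[[[1,0,0,0.3,0,0,0],[1,0,0,0.7,0,0,0],[1,0,0,1,0,0,0],[1,0,0,1,0,0,0],[1,0.137,-0.752,0,0,0,0],[1,0.137,-0.752,0,0,0,0],[1,0.137,-0.752,0,0,0,0],[1,0.137,-0.752,0,0,0,0],[1,0.137,-0.752,0,0,0,0],[1,0.137,-0.752,0,0,0,0],[1,0.137,-0.752,0,0,0,0],[1,0.137,-0.752,0,0,0,0],[1,0.137,-0.752,0,0,0,0],[1,0.137,-0.752,0,0,0,0],[1,0.137,-0.752,0,0,0,0],[1,0.137,-0.752,0,0,0,0],[1,0,0,-0.8,0,0,0],[1,0,0,-0.8,0,0,0],[1,0,0,-0.8,0,0,0],[1,0,0,0,0,0,0]]])

```text
t: 8.8
ee_pos: [0.5015, 0.0379, 0.0414]
ee_rot: [-2.22, -2.22, 0.004]
contact_force: [0.2, 0.6, -4.3]
grip_width: 0.487
gripper_force: 51.7
```

Call:
play_rows(series=[[[1,0,0,-0.3,0,0,0],[1,0,0,-0.2,0,0,0],[1,0,0,0,0,0,0],[1,0,0,0,0,0,0]]])

```text
t: 9.3
ee_pos: [0.5029, 0.0379, 0.0277]
ee_rot: [2.221, 2.221, 0.0]
contact_force: [0.6, -0.2, -5.0]
grip_width: 0.486
gripper_force: 51.7
```

Call:
play_rows(series=[[[1,0,0,-0.06,0,0,0],[1,0,0,-0.03,0,0,0],[1,0,0,0,0,0,0],[-1,0,0,0,0,0,0],[-1,0,0,0,0,0,0],[-1,0,0,0,0,0,0],[-1,0,0,0,0,0,0],[-1,0,0,0.5,0,0,0],[-1,0,0,1,0,0,0],[-1,0,0,1,0,0,0],[-1,0,0,1,0,0,0],[-1,0,0,0,0,0,0]]])

```text
t: 10.8
ee_pos: [0.504, 0.0379, 0.1326]
ee_rot: [2.219, 2.219, 0.005]
contact_force: [-0.5, 0.3, -0.9]
grip_width: 1.0
gripper_force: 0.0
```

Call:
play_rows(series=[[[-1,-0.116,0.78,0,0,0,0],[-1,-0.116,0.78,0,0,0,0],[-1,-0.116,0.78,0,0,0,0],[-1,-0.116,0.78,0,0,0,0],[-1,-0.116,0.78,0,0,0,0],[-1,-0.116,0.78,0,0,0,0],[-1,-0.116,0.78,0,0,0,0],[-1,-0.116,0.78,0,0,0,0],[-1,-0.116,0.78,0,0,0,0],[-1,-0.116,0.78,0,0,0,0],[-1,-0.116,0.78,0,0,0,0],[-1,-0.116,0.78,0,0,0,0],[-1,-0.116,0.78,0,0,0,0],[-1,-0.116,0.78,0,0,0,0],[-1,0,0,-0.8,0,0,0],[-1,0,0,-0.8,0,0,0],[-1,0,0,-0.8,0,0,0],[-1,0,0,-0.4,0,0,0],[-1,0,0,0,0,0,0],[-1,0,0,0,0,0,0]]])

```text
t: 13.3
ee_pos: [0.4544, 0.3658, 0.0465]
ee_rot: [2.221, 2.221, 0.002]
contact_force: [0.2, -0.1, 0.4]
grip_width: 1.001
gripper_force: 0.0
```

Call:
play_rows(series=[[[-1,0,0,-0.5,0,0,0],[-1,0,0,-0.24,0,0,0],[-1,0,0,0,0,0,0],[1,0,0,0,0,0,0],[1,0,0,0,0,0,0],[1,0,0,0,0,0,0],[1,0,0,0,0,0,0],[1,0,0,0,0,0,0],[1,0,0,0,0,0,0]]], squeeze=50)

```text
t: 14.42
ee_pos: [0.4543, 0.3656, 0.0242]
ee_rot: [2.221, 2.221, 0.001]
contact_force: [-1.8, -1.0, 6.4]
grip_width: 0.53
gripper_force: 50.8
```

Call:
play_rows(series=[[[1,0,0,0.3,0,0,0],[1,0,0,0.7,0,0,0],[1,0,0,1,0,0,0],[1,0,0,1,0,0,0],[1,0.135,-0.754,0,0,0,0],[1,0.135,-0.754,0,0,0,0],[1,0.135,-0.754,0,0,0,0],[1,0.135,-0.754,0,0,0,0],[1,0.135,-0.754,0,0,0,0],[1,0.135,-0.754,0,0,0,0],[1,0.135,-0.754,0,0,0,0],[1,0.135,-0.754,0,0,0,0],[1,0.135,-0.754,0,0,0,0],[1,0.135,-0.754,0,0,0,0],[1,0.135,-0.754,0,0,0,0],[1,0.135,-0.754,0,0,0,0],[1,0,0,-0.8,0,0,0],[1,0,0,-0.8,0,0,0],[1,0,0,-0.8,0,0,0],[1,0,0,0,0,0,0]]])

```text
t: 16.92
ee_pos: [0.5006, 0.0931, 0.0396]
ee_rot: [-2.22, -2.219, 0.006]
contact_force: [-0.2, 0.5, -2.6]
grip_width: 0.531
gripper_force: 52.1
```

Call:
play_rows(series=[[[1,0,0,-0.3,0,0,0],[1,0,0,-0.2,0,0,0],[1,0,0,0,0,0,0],[1,0,0,-0.06,0,0,0],[1,0,0,-0.02,0,0,0],[1,0,0,0,0,0,0],[1,0,0,0,0,0,0]]])

```text
t: 17.8
ee_pos: [0.5028, 0.0941, 0.0247]
ee_rot: [2.221, 2.221, 0.001]
contact_force: [-2.6, -0.2, 6.9]
grip_width: 0.532
gripper_force: 53.2
```

Call:
play_rows(series=[[[-1,0,0,0,0,0,0],[-1,0,0,0,0,0,0],[-1,0,0,0,0,0,0],[-1,0,0,0,0,0,0],[-1,0,0,0.5,0,0,0],[-1,0,0,1,0,0,0],[-1,0,0,1,0,0,0],[-1,0,0,1,0,0,0],[-1,0,0,1,0,0,0],[-1,0,0.8,0.5,0,0,0],[-1,0,0.8,0.5,0,0,0],[-1,0,0.8,0,0,0,0],[-1,0,0.8,0,0,0,0],[-1,0,0.8,0,0,0,0],[-1,0,0.5,0,0,0,0],[-1,0,0,0,0,0,0],[-1,0,0,0,0,0,0]]])

```text
t: 19.92
ee_pos: [0.5026, 0.2284, 0.1893]
ee_rot: [2.222, 2.221, -0.0]
contact_force: [-0.1, -0.3, -0.4]
grip_width: 1.005
gripper_force: 0.0
```

```bash
python3 look.py w2; cat > tops.py <<'E'
from h import *
f=grab_frame("wrist"); P=cloud(f)
def top(c,r,z0,z1,l):
    Q=P[(np.abs(P[:,:2]-c)<r).all(1)&(P[:,2]>z0)&(P[:,2]<z1)]
    print(l,len(Q),rectfit(Q) if len(Q)>20 else "",Q[:,2].mean().round(4))
top([.4946,.2015],.055,.036,.05,"box")
top([.5165,.3328],.055,.019,.03,"cover")
E
python3 tops.py; python3 tops.py
```

```text
[0.5026 0.2283 0.1892]
solenoid 0.57 [ 5.007e-01  3.910e-02 -2.000e-04]
   out 0.81 745 (array([500.7,  58.9]), array([42.6, 34.2]), 5.65) zmed 0.0463 [0.5027 0.0369 0.0218]
pinion 0.86 [0.608  0.2086 0.0012]
pinion 0.84 [0.5023 0.0945 0.0022]
   out 0.72 2025 (array([502.7,  95.6]), array([46.3, 46.6]), 69.57) zmed 0.0442 [0.5027 0.0978 0.0176]
   out 0.57 2423 (array([608.4, 207.7]), array([46.7, 46.2]), 29.29) zmed 0.0413 [0.6075 0.2084 0.0172]
cover 0.94 [0.5201 0.3311 0.0049]
   out 0.57 10187 (array([516.6, 332.7]), array([92. , 60.6]), 86.65) zmed 0.0232 
terminal_box 0.57 [ 0.5009  0.2023 -0.0052]
   out 0.71 2128 (array([494.3, 201.7]), array([82.3, 51. ]), 80.55) zmed 0.0389 
   out 0.69 19642 (array([497.4, 335.7]), array([115.6, 164. ]), 87.25) zmed 0.0021 
   out 0.59 6757 (array([503.2,  65.3]), array([122.8, 103.8]), 2.53) zmed 0.0024 
box 2076 (array([494.6, 201.5]), array([82.2, 50. ]), 80.35) 0.0389
cover 10218 (array([516.5, 332.8]), array([92. , 60.5]), 86.48) 0.0232
box 2085 (array([494.7, 201.7]), array([82.1, 50. ]), 80.28) 0.0388
cover 10202 (array([516.6, 332.7]), array([92. , 60.6]), 86.63) 0.0232
```

View pics/w2.png

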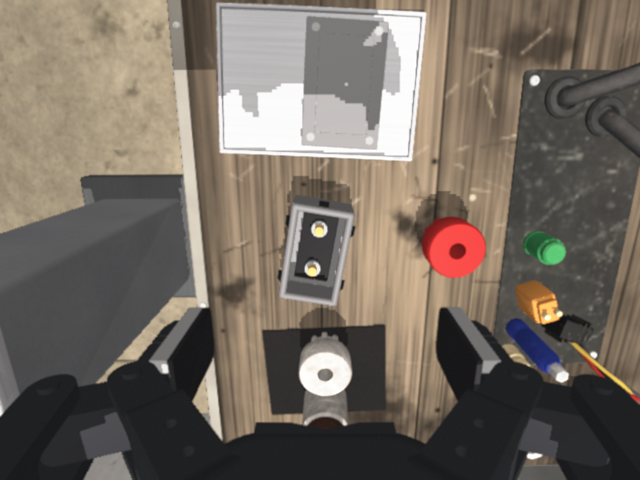

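Call:
play_rows(series=[[[-1,0.093,0.696,-0.6,0,0,-0.425],[-1,0.093,0.696,-0.6,0,0,0],[-1,0.093,0.696,-0.6,0,0,0],[-1,0.093,0.696,-0.6,0,0,0],[-1,0.093,0.696,-0.6,0,0,0],[-1,0,0,-0.8,0,0,0],[-1,0,0,-0.8,0,0,0],[-1,0,0,-0.5,0,0,0],[-1,0,0,0,0,0,0],[-1,0,0,0,0,0,0]]])

```text
t: 21.92
ee_pos: [0.517, 0.3336, 0.037]
ee_rot: [2.286, 2.154, 0.002]
contact_force: [-0.2, 0.0, 0.1]
grip_width: 1.001
gripper_force: 0.0
```

Call:
play_rows(series=[[[-1,0,-0.02,-0.5,0,0,0],[-1,0,0,-0.45,0,0,0],[-1,0,0,-0.2,0,0,0],[-1,0,0,0,0,0,0],[-1,0,0,0,0,0,0]]])

```text
t: 22.55
ee_pos: [0.5167, 0.333, 0.0019]
ee_rot: [2.286, 2.155, 0.001]
contact_force: [-0.5, -0.1, -0.2]
grip_width: 1.003
gripper_force: 0.0
```

Call:
play_rows(series=[[[1,0,0,0,0,0,0],[1,0,0,0,0,0,0],[1,0,0,0,0,0,0],[1,0,0,0,0,0,0],[1,0,0,0,0,0,0],[1,0,0,0.3,0,0,0],[1,0,0,0.7,0,0,0],[1,0,0,1,0,0,0],[1,0,0,1,0,0,0],[1,0,0,0,0,0,0],[1,0,0,0,0,0,0]]], squeeze=60)

```text
t: 23.92
ee_pos: [0.5162, 0.3327, 0.0916]
ee_rot: [-2.286, -2.155, 0.001]
contact_force: [-0.5, 0.4, -1.4]
grip_width: 0.685
gripper_force: 64.5
```

```bash
python3 - <<'E'
from h import *
f=grab_frame("scene"); cv2.imwrite("pics/s1.png",cv2.resize(f["frame"][120:330,150:430],None,fx=2.8,fy=2.8))
f=grab_frame("wrist"); cv2.imwrite("pics/w3.png",f["frame"])
P=cloud(f)
z=ctrl.state()["ee_pos"]; print(z)
Q=P[(np.abs(P[:,:2]-z[:2])<.055).all(1)&(P[:,2]>z[2]+.014)&(P[:,2]<z[2]+.028)]
print(len(Q),rectfit(Q),Q[:,2].mean(), Q.min(0),Q.max(0))
E
```

```text
[0.51600245 0.33251622 0.09075726]
37116 (array([516.2, 334.5]), array([88.6, 86.3]), 86.28) 0.11187810466155865 [0.47339795 0.28839074 0.10475866] [0.55955597 0.38024925 0.11874325]
```

View pics/w3.png

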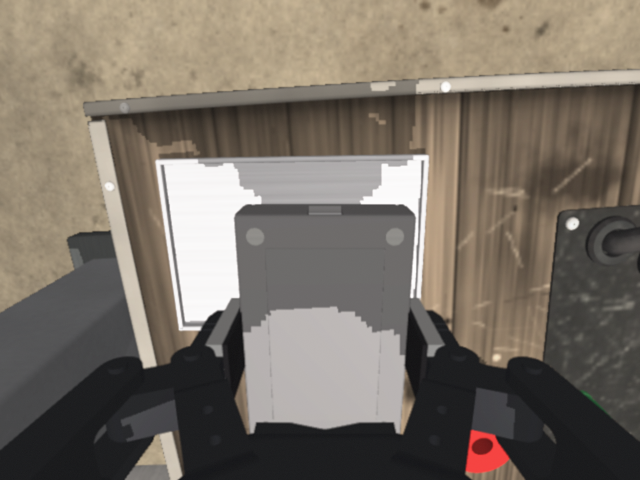

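The cover is held level between the pads (px 240–410). I'll measure the box again from the relative viewpoint I used for the cover, so that any camera bias cancels.

Call:
play_rows(series=[[[1,0,0,0.8,0,0,0],[1,0,0,0.8,0,0,0],[1,-0.15,-0.6,0.8,0,0,-0.2],[1,-0.15,-0.75,0.75,0,0,-0.2],[1,-0.15,-0.75,0.75,0,0,-0.2],[1,-0.15,-0.75,0.75,0,0,-0.19],[1,-0.15,-0.75,0,0,0,0],[1,-0.15,-0.75,0,0,0,0],[1,-0.15,-0.75,0,0,0,0],[1,-0.2,-0.78,0,0,0,0],[1,0,0,0,0,0,0],[1,0,0,0,0,0,0],[1,0,0,0,0,0,0]]])

```text
t: 25.65
ee_pos: [0.479, 0.1568, 0.2308]
ee_rot: [-2.401, -2.026, 0.001]
contact_force: [-0.5, -0.5, -0.7]
grip_width: 0.687
gripper_force: 64.6
```

```bash
python3 - <<'E'
from h import *
s=ctrl.state(); print(s["ee_pos"],s["ee_rot"])
f=grab_frame("wrist"); cv2.imwrite("pics/w4.png",f["frame"]); P=cloud(f)
for lo,hi in((.036,.05),(.037,.044)):
    Q=P[(np.abs(P[:,:2]-[.4946,.2015])<.055).all(1)&(P[:,2]>lo)&(P[:,2]<hi)]
    print(len(Q),rectfit(Q),Q[:,2].mean())
E
```

```text
[0.47901669 0.15683638 0.23076867] [-2.40073355e+00 -2.02585086e+00  6.09283221e-04]
1801 (array([494.9, 203.2]), array([78.8, 50. ]), 80.17) 0.03880695006922896
1716 (array([494.9, 203.2]), array([78.8, 49.9]), 80.1) 0.03891545276661859
```

View pics/w4.png

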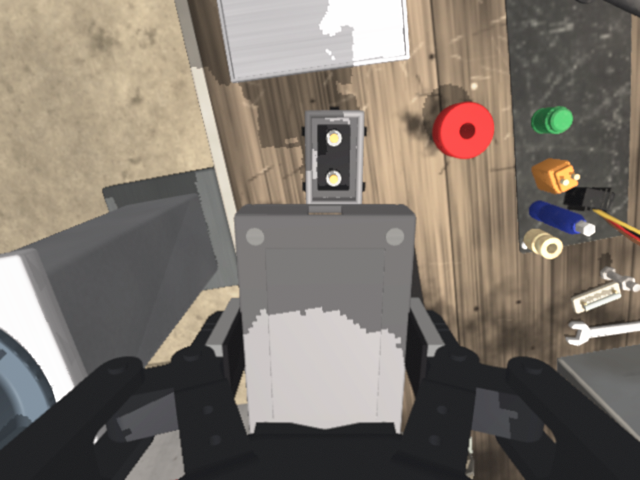

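Call:
play_rows(series=[[[1,0.17,0.5,0,0,0,0],[1,0.17,0.5,0,0,0,0],[1,0.177,0.5,0,0,0,0],[1,0,0,-0.8,0,0,0],[1,0,0,-0.9,0,0,0],[1,0,0,-0.9,0,0,0],[1,0,0,-0.9,0,0,0],[1,0,0,-0.9,0,0,0],[1,0,0,-0.9,0,0,0],[1,0,0,-0.6,0,0,0],[1,0,0,0,0,0,0],[1,0,0,0,0,0,0],[1,0,0,0,0,0,0]]])

```text
t: 27.32
ee_pos: [0.4951, 0.2017, 0.0551]
ee_rot: [2.401, 2.025, 0.002]
contact_force: [0.2, -0.4, -0.2]
grip_width: 0.683
gripper_force: 64.6
```

```bash
python3 - <<'E'
from h import *
f=grab_frame("scene"); cv2.imwrite("pics/s2.png",cv2.resize(f["frame"][190:310,220:380],None,fx=4.5,fy=4.5))
E
```

```text
(no output)
```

View pics/s2.png

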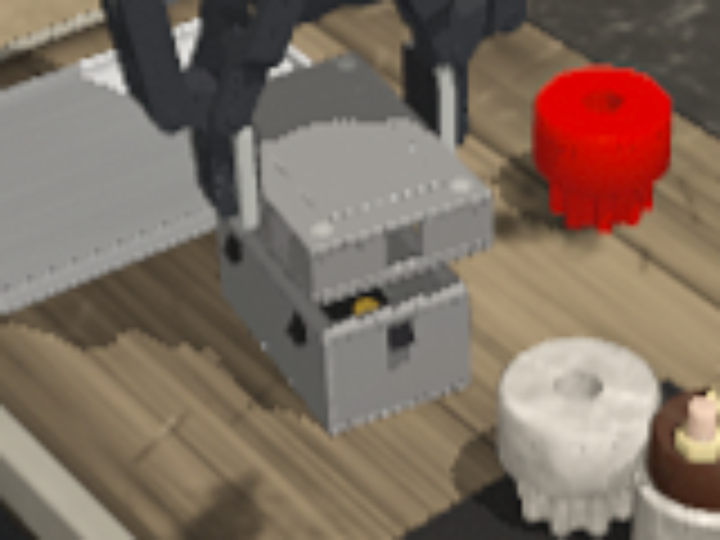

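The cover hovers level and aligned above the box. I'll go down slowly now.

Call:
play_rows(series=[[[1,-0.02,0,-0.3,0,0,0],[1,0,0,-0.15,0,0,0],[1,0,0,-0.1,0,0,0],[1,0,0,-0.1,0,0,0],[1,0,0,-0.05,0,0,0],[1,0,0,0,0,0,0]]])

```text
t: 28.12
ee_pos: [0.4939, 0.2014, 0.0331]
ee_rot: [-2.402, -2.025, 0.0]
contact_force: [-0.1, -0.5, -1.1]
grip_width: 0.691
gripper_force: 64.6
```

Call:
play_rows(series=[[[1,0,0,-0.08,0,0,0],[1,0,0,-0.08,0,0,0],[1,0,0,0,0,0,0]]])

```text
t: 28.5
ee_pos: [0.4946, 0.2016, 0.0286]
ee_rot: [2.401, 2.025, 0.002]
contact_force: [1.3, -0.5, 2.9]
grip_width: 0.686
gripper_force: 65.0
```

Call:
play_rows(series=[[[1,0,0,-0.06,0,0,0],[1,0,0,-0.06,0,0,0],[1,0,0,-0.06,0,0,0],[1,0,0,0,0,0,0]]], squeeze=80)

```text
t: 29.0
ee_pos: [0.4934, 0.2013, 0.0225]
ee_rot: [-2.401, -2.025, 0.002]
contact_force: [-0.2, -0.3, -0.1]
grip_width: 0.68
gripper_force: 88.7
```

Call:
play_rows(series=[[[1,0,0,-0.04,0,0,0],[1,0,0,-0.04,0,0,0],[1,0,0,-0.03,0,0,0],[1,0,0,0,0,0,0]]])

```text
t: 29.5
ee_pos: [0.4937, 0.2013, 0.0218]
ee_rot: [-2.401, -2.025, 0.001]
contact_force: [-13.6, -4.5, 36.2]
grip_width: 0.68
gripper_force: 93.0
```

Call:
play_rows(series=[[[1,0,0,0.1,0,0,0],[-1,0,0,0,0,0,0],[-1,0,0,0,0,0,0],[-1,0,0,0,0,0,0],[-1,0,0,0,0,0,0],[-1,0,0,0.6,0,0,0],[-1,0,0,1,0,0,0],[-1,0,0,1,0,0,0],[-1,0,0,1,0,0,0],[-1,0,0,1,0,0,0],[-1,0,0,1,0,0,0],[-1,0,-0.5,0,0,0,0.2],[-1,0,-0.5,0,0,0,0.3],[-1,0,-0.5,0,0,0,0.4],[-1,0,0,0,0,0,0.3125],[-1,0,0,0,0,0,0]]])

```text
t: 31.5
ee_pos: [0.494, 0.1563, 0.1917]
ee_rot: [2.222, 2.22, 0.001]
contact_force: [-0.3, -0.7, 0.3]
grip_width: 0.997
gripper_force: 0.0
```

```bash
python3 - <<'E'
from h import *
s=ctrl.state(); print(s["ee_pos"],s["ee_rot"])
f=grab_frame("scene"); cv2.imwrite("pics/s3.png",cv2.resize(f["frame"][190:310,220:380],None,fx=4.5,fy=4.5))
f=grab_frame("wrist"); P=cloud(f)
Q=P[(np.abs(P[:,:2]-[.4946,.2015])<.055).all(1)&(P[:,2]>.036)&(P[:,2]<.06)]
print(len(Q),rectfit(Q)); A=np.c_[Q[:,:2]-Q[:,:2].mean(0),np.ones(len(Q))]
print("plane",np.linalg.lstsq(A,Q[:,2],rcond=None)[0].round(4))
for i in (-1,1):
    for j in (-1,1):
        c=np.array([.4946,.2015])+R.from_euler('z',-9.7,degrees=True).as_matrix()[:2,:2]@[i*.022,j*.037]
        print(i,j,np.median(Q[np.hypot(*(Q[:,:2]-c).T)<.005,2]).round(4))
E
```

```text
[0.49400246 0.15634985 0.19172137] [2.22192092e+00 2.22011943e+00 1.49549442e-03]
9855 (array([493.6, 201.4]), array([92.6, 60.3]), 80.19)
plane [ 0.0002 -0.0023  0.0427]
-1 -1 0.0426
-1 1 0.0426
1 -1 0.0427
1 1 0.0426
```

View pics/s3.png

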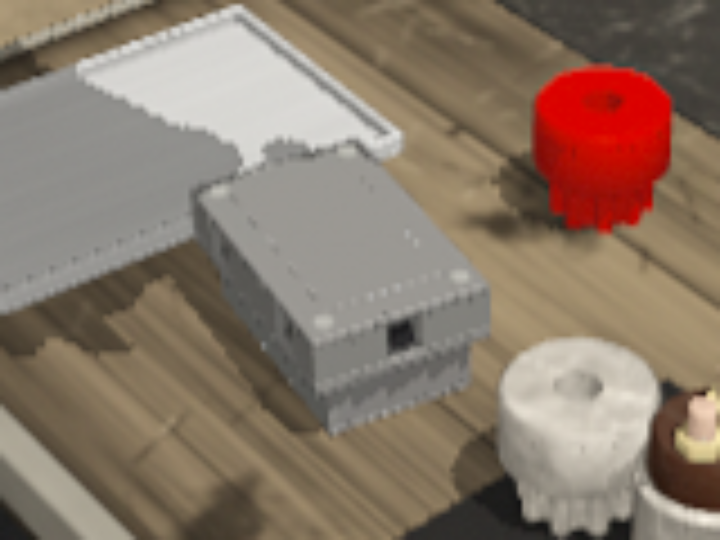

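Viewed in the scene, the cover is seated. All four corners read 42.6–42.7 mm, so it's fully home. Next, the pinion goes back.

Call:
play_rows(series=[[[-1,0.098,-0.69,0,0,0,0],[-1,0.098,-0.69,0,0,0,0],[-1,0.098,-0.69,0,0,0,0],[-1,0,0,-0.9,0,0,0],[-1,0,0,-0.9,0,0,0],[-1,0,0,-0.9,0,0,0],[-1,0,0,-0.9,0,0,0],[-1,0,0,-0.8,0,0,0],[-1,0,0,-0.6,0,0,0],[-1,0,0,-0.3,0,0,0],[-1,0,0,0,0,0,0],[-1,0,0,0,0,0,0]]], squeeze=50)

```text
t: 33.1
ee_pos: [0.5032, 0.0944, 0.0323]
ee_rot: [2.221, 2.221, 0.001]
contact_force: [0.2, -0.5, 0.4]
grip_width: 0.994
gripper_force: 0.0
```

Call:
play_rows(series=[[[-1,-0.01,-0.01,-0.25,0,0,0],[-1,0,0,0,0,0,0],[1,0,0,0,0,0,0],[1,0,0,0,0,0,0],[1,0,0,0,0,0,0],[1,0,0,0,0,0,0],[1,0,0,0,0,0,0],[1,0,0,0,0,0,0]]])

```text
t: 34.1
ee_pos: [0.5027, 0.094, 0.0246]
ee_rot: [2.222, 2.221, 0.001]
contact_force: [-1.2, 0.1, 6.0]
grip_width: 0.532
gripper_force: 50.4
```

Call:
play_rows(series=[[[1,0,0,0.3,0,0,0],[1,0,0,0.7,0,0,0],[1,0,0,1,0,0,0],[1,0,0,1,0,0,0],[1,-0.1345,0.7545,0,0,0,0],[1,-0.1345,0.7545,0,0,0,0],[1,-0.1345,0.7545,0,0,0,0],[1,-0.1345,0.7545,0,0,0,0],[1,-0.1345,0.7545,0,0,0,0],[1,-0.1345,0.7545,0,0,0,0],[1,-0.1345,0.7545,0,0,0,0],[1,-0.1345,0.7545,0,0,0,0],[1,-0.1345,0.7545,0,0,0,0],[1,-0.1345,0.7545,0,0,0,0],[1,-0.1345,0.7545,0,0,0,0],[1,-0.1345,0.7545,0,0,0,0],[1,0,0,-0.8,0,0,0],[1,0,0,-0.8,0,0,0],[1,0,0,-0.6,0,0,0],[1,0,0,0,0,0,0]]])

```text
t: 36.6
ee_pos: [0.4534, 0.3653, 0.0471]
ee_rot: [-2.222, -2.221, 0.004]
contact_force: [-0.0, 0.4, -2.9]
grip_width: 0.529
gripper_force: 52.0
```

Call:
play_rows(series=[[[1,0,0,-0.4,0,0,0],[1,0,0,-0.2,0,0,0],[1,0,0,-0.1,0,0,0],[1,0,0,0,0,0,0],[1,0,0,0,0,0,0]]])

```text
t: 37.22
ee_pos: [0.4542, 0.3657, 0.0274]
ee_rot: [2.222, 2.221, 0.001]
contact_force: [0.1, -0.2, -2.8]
grip_width: 0.526
gripper_force: 52.0
```

Call:
play_rows(series=[[[1,0,0,-0.07,0,0,0],[1,0,0,-0.03,0,0,0],[1,0,0,-0.02,0,0,0],[1,0,0,0,0,0,0],[1,0,0,0,0,0,0]]])

```text
t: 37.85
ee_pos: [0.454, 0.3657, 0.0242]
ee_rot: [2.222, 2.221, 0.0]
contact_force: [-2.6, -2.6, 5.6]
grip_width: 0.531
gripper_force: 53.0
```

Call:
play_rows(series=[[[-1,0,0,0,0,0,0],[-1,0,0,0,0,0,0],[-1,0,0,0,0,0,0],[-1,0,0,0,0,0,0],[-1,0,0,0.6,0,0,0],[-1,0,0,1,0,0,0],[-1,0,0,1,0,0,0],[-1,0,0,1,0,0,0],[-1,0,0,0,0,0,0]]])

```text
t: 38.98
ee_pos: [0.4552, 0.3664, 0.1349]
ee_rot: [2.221, 2.22, 0.008]
contact_force: [1.2, -0.1, 0.1]
grip_width: 1.0
gripper_force: 0.0
```

Call:
play_rows(series=[[[-1,0.116,-0.78,0,0,0,0],[-1,0.116,-0.78,0,0,0,0],[-1,0.116,-0.78,0,0,0,0],[-1,0.116,-0.78,0,0,0,0],[-1,0.116,-0.78,0,0,0,0],[-1,0.116,-0.78,0,0,0,0],[-1,0.116,-0.78,0,0,0,0],[-1,0.116,-0.78,0,0,0,0],[-1,0.116,-0.78,0,0,0,0],[-1,0.116,-0.78,0,0,0,0],[-1,0.116,-0.78,0,0,0,0],[-1,0.116,-0.78,0,0,0,0],[-1,0.116,-0.78,0,0,0,0],[-1,0.116,-0.78,0,0,0,0],[-1,0,0,-0.8,0,0,0],[-1,0,0,-0.8,0,0,0],[-1,0,0,-0.8,0,0,0],[-1,0,0,-0.6,0,0,0],[-1,0,0,0,0,0,0],[-1,0,0,0,0,0,0]]])

```text
t: 41.48
ee_pos: [0.5026, 0.0376, 0.0419]
ee_rot: [2.222, 2.221, -0.0]
contact_force: [0.3, -0.0, 0.2]
grip_width: 1.001
gripper_force: 0.0
```

Call:
play_rows(series=[[[-1,0.01,0.01,-0.4,0,0,0],[-1,0,0,-0.15,0,0,0],[-1,0,0,0,0,0,0],[1,0,0,0,0,0,0],[1,0,0,0,0,0,0],[1,0,0,0,0,0,0],[1,0,0,0,0,0,0],[1,0,0,0,0,0,0],[1,0,0,0,0,0,0]]])

```text
t: 42.6
ee_pos: [0.5031, 0.0384, 0.0255]
ee_rot: [2.222, 2.221, 0.0]
contact_force: [-3.5, -0.1, 4.6]
grip_width: 0.487
gripper_force: 50.1
```

Call:
play_rows(series=[[[1,0,0,0.3,0,0,0],[1,0,0,0.7,0,0,0],[1,0,0,1,0,0,0],[1,0,0,1,0,0,0],[1,-0.1375,0.7517,0,0,0,0],[1,-0.1375,0.7517,0,0,0,0],[1,-0.1375,0.7517,0,0,0,0],[1,-0.1375,0.7517,0,0,0,0],[1,-0.1375,0.7517,0,0,0,0],[1,-0.1375,0.7517,0,0,0,0],[1,-0.1375,0.7517,0,0,0,0],[1,-0.1375,0.7517,0,0,0,0],[1,-0.1375,0.7517,0,0,0,0],[1,-0.1375,0.7517,0,0,0,0],[1,-0.1375,0.7517,0,0,0,0],[1,-0.1375,0.7517,0,0,0,0],[1,0,0,-0.8,0,0,0],[1,0,0,-0.8,0,0,0],[1,0,0,-0.6,0,0,0],[1,0,0,0,0,0,0]]])

```text
t: 45.1
ee_pos: [0.453, 0.3085, 0.0481]
ee_rot: [-2.221, -2.221, 0.003]
contact_force: [0.2, -0.6, -2.9]
grip_width: 0.487
gripper_force: 51.5
```

Call:
play_rows(series=[[[1,0,0,-0.4,0,0,0],[1,0,0,-0.2,0,0,0],[1,0,0,-0.1,0,0,0],[1,0,0,0,0,0,0],[1,0,0,0,0,0,0]]])

```text
t: 45.72
ee_pos: [0.4537, 0.309, 0.0283]
ee_rot: [2.222, 2.221, 0.001]
contact_force: [-0.8, -0.4, -2.9]
grip_width: 0.487
gripper_force: 51.5
```

Call:
play_rows(series=[[[1,0,0,-0.07,0,0,0],[1,0,0,-0.03,0,0,0],[1,0,0,-0.02,0,0,0],[1,0,0,0,0,0,0],[1,0,0,0,0,0,0]]])

```text
t: 46.35
ee_pos: [0.4536, 0.309, 0.025]
ee_rot: [2.222, 2.221, 0.0]
contact_force: [-2.9, -1.9, 5.1]
grip_width: 0.483
gripper_force: 52.8
```

Call:
play_rows(series=[[[-1,0,0,0,0,0,0],[-1,0,0,0,0,0,0],[-1,0,0,0,0,0,0],[-1,0,0,0,0,0,0],[-1,0,0,0.6,0,0,0],[-1,0,0,1,0,0,0],[-1,0,0,1,0,0,0],[-1,0,0,1,0,0,0],[-1,0.25,-0.12,1,0,0,0],[-1,0.25,-0.12,1,0,0,0],[-1,0.25,-0.12,1,0,0,0],[-1,0.25,-0.12,0.25,0,0,0],[-1,0.25,-0.12,0,0,0,0],[-1,0.28,-0.12,0,0,0,0],[-1,0,0,0,0,0,0],[-1,0,0,0,0,0,0]]])

```text
t: 48.35
ee_pos: [0.4992, 0.2873, 0.2293]
ee_rot: [-2.222, -2.221, 0.002]
contact_force: [0.4, 0.6, 0.7]
grip_width: 1.002
gripper_force: 0.0
```

```bash
python3 look.py w5; python3 - <<'E'
from h import *
f=grab_frame("wrist"); P=cloud(f)
for l,c,z0,z1 in(("cap",[.4534,.3085],.058,.0685),("pin",[.4545,.366],.038,.05)):
    Q=P[(np.hypot(*(P[:,:2]-c).T)<.03)&(P[:,2]>z0)&(P[:,2]<z1)]; print(l,len(Q),rectfit(Q),Q[:,2].mean())
E
```

```text
[0.4992 0.2874 0.2295]
solenoid 0.68 [ 0.4558  0.3132 -0.0026]
   out 0.86 486 (array([455.3, 311.2]), array([36.4, 43. ]), 54.48) zmed 0.0506 [0.4533 0.3085 0.0204]
pinion 0.79 [ 0.6079  0.2112 -0.0007]
pinion 0.69 [0.4518 0.3649 0.0027]
   out 0.67 1469 (array([606.8, 210.1]), array([45.2, 41.3]), 30.36) zmed 0.0413 [0.6066 0.2102 0.0163]
   out 0.66 2377 (array([454.1, 365.6]), array([45.6, 45.8]), 50.89) zmed 0.0439 [0.4543 0.3661 0.017 ]
cover 0.64 [0.4948 0.2002 0.0257]
   out 0.59 73 (array([462.9, 319.6]), array([13.6, 40. ]), 49.43) zmed 0.0246 
   out 0.58 152 (array([501.1, 245.1]), array([ 3.6, 59.8]), 80.39) zmed 0.0256 
parts_tray 0.97 [0.499  0.3326 0.0011]
   out 0.95 15930 (array([497.4, 334.3]), array([114.9, 164.9]), 87.19) zmed 0.002 
side_mat 0.74 [ 0.4514  0.3067 -0.0014]
side_mat 0.72 [5.015e-01 6.140e-02 4.000e-04]
   out 0.66 7126 (array([503.5,  68.1]), array([121., 100.]), 2.93) zmed 0.0024 
cap 1207 (array([453.5, 308.7]), array([36.1, 35.9]), 1.7) 0.06556721784563692
pin 2405 (array([454.1, 365.9]), array([46.4, 45.9]), 59.84) 0.04377637242372398
```

View pics/w5.png

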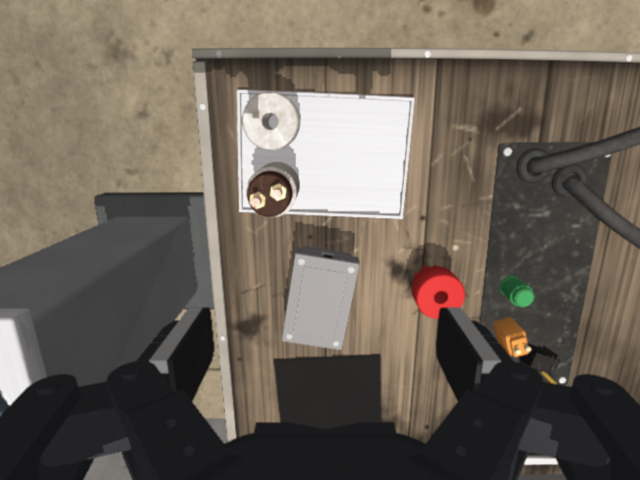

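The pinion (270,122) and solenoid (270,190) stand within 0.2 mm of where they started. The cover is seated on the box (322,298), and the robot touches nothing.

```bash
python3 -c "
from rig import ctrl
print(ctrl.hand_in())"
```

```text
the job is handed in; nothing more can be done
None
```

Job handed in at about 48 s of the 122 s allowed: the cover sits fully home on the box, all four corners level, and the solenoid and pinion stand upright in the tray, measured within about 0.2 mm of where they started.

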